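Check the air tank with the stick gauge

ROBOT

A 6-joint arm with a two-finger parallel gripper is mounted at the origin on the work surface. World frame = base frame: x ahead of the robot, y to its left, z up, the work surface at z = 0. Lengths are in mm, angles in rad, forces in N, time in s.
With the tool pointing down it reaches from about 375 to 900 mm from the base axis. Payload 3.1 kg.
Tool frame: the origin (TCP) lies on the centre line of the jaws, within the pads' length; the fingertips stand 11 mm ahead of it and the grasp point (between the pads) lies 8 mm behind it; z points along the fingers, y is the direction in which the jaws open and shut (so a half turn about z gives the same grasp; the last joint's range is limited). The gripper opens to 85 mm and grips with 20 to 120 N. Pads are 22 mm wide; open, the fingers measure 114 mm over their backs; the gripper's body (76 mm by 85 mm) begins 54 mm behind the grasp point. The pads swing forward as they close: fully open they stand 13 mm farther back than shut.
Start: joints at [0.995, 0.527, 1.433, -0, 1.181, -0.178], TCP at [242.078, 576.19, 242.31] pointing down, gripper open.
Joint ranges: [-3.08, 3.08], [-0.75, 2.2], [0.22, 2.44], [-1.43, 4.57], [0, 2.65], [-2.85, 2.85]. Speed limits (rad/s): [2.79, 2.79, 3.14, 3.14, 3.14, 3.14].

INTERFACE

Orientations are given as a unit quaternion [x, y, z, w].
In Python, from station import env gives the robot as it stands.
- The arm moves only by the shell command python3 -m crank 'ROWS'. ROWS is JSON, one flat list of numbers, 7 for each row, row after row: the shift along the tool's x, y, z in cm, then the turn, a rotation vector about the tool's x, y, z in degrees, then the closure, from -1 (fully open) to 1 (shut). A call has 1 to 5 rows; each row is the pose to reach, as a shift and turn from the pose commanded when the call began, along the tool's axes at that moment; what a row does not reach only later rows make up. A row lasts 1/10 s, in which the tool goes at most 50 mm and 8.59 degrees, less where a joint would pass 70% of its speed; a pose out of reach is approached as far as the arm can. A call with a gripper value outside its range is refused whole. The fingers move at their own pace and stop on an object; the grip force is fixed at half the most. Time passes only in rows, so rows that repeat a pose let the fingers close. It gives the time, the measured TCP pose, the force and the opening at its end, in the units of the state.
- env.get_obs(): the state, without advancing time (a new reading comes with each control period).
- env.read_camera(name): name is "scene" or "top"; returns a dict with "color" (384x512x3 uint8, blue, green, red), "z_map" (384x512 float32, mm along the optical axis (not along the pixel's ray), 0 where there is no reading), "intrinsics" (3x3 intrinsics, pixels), "distortion" ([k1, k2, p1, p2, k3] as OpenCV has them; the pictures are not rectified), "rvec" (rotation vector, rad) and "tvec" (3), from world to camera coordinates, as OpenCV has them. Camera axes: x right, y down, z forward; pixel columns grow to the right and rows downward; lengths in mm; the calibration is good to about 2 mm. A picture is of the moment at which its call begins.
- env.finish_job(): hands the job in, once; it reports no verdict.
The state is a dict: "time_s": time; "joint_positions": joint angles; "qvel": joint speeds; "tau": joint torques, N m; "ee_pos": TCP position; "orientation": TCP orientation; "wrist_force": force on the tool from outside, world axes, zero at the start; "moment": the same for the moment, N m; "opening": finger opening in mm.
Only numpy, scipy, OpenCV 4.12 (cv2) and the standard library are available. Lean on these libraries where they do the work, as an engineer would, in place of code of your own. Each camera call takes 0.05 s, during which the arm holds its last target.

TASK

Check the pressure of the leather bench's small air tank: take the hand gauge out of its stand, press its open end squarely and firmly (about 16 newtons, never more than 25) down over the valve pin onto the rubber seal, and hold it there for a good second while the reading rod comes out and stops. Then stand the gauge upright in its stand again with the rod left out so the reading can be noted, and let go. Do not knock over or shift anything else on the bench.

Things in the scene. Friction and masses are not known exactly. Their poses are not given: they have to be found in the camera images.
- grip (a point): centre of the gauge's square black grip, 26 x 26 mm wide and 46 mm tall (from 57 to 103 mm above the gauge's open lower end). Its z axis points up along the gauge, away from the open end; its x axis points along the side barrel. Gauge mass about 0.2 kg.
- mouth (a point): centre of the gauge's open lower end (chuck), 80 mm below the grip centre on the same axis, axes as the grip. The chuck is a steel tube with a funnel mouth: 29 mm across outside and 20 mm inside at the end, 14 mm inside from 10 mm up, 30 mm deep. A sprung plunger 4 mm inside is what the valve pin pushes; it drives the rod.
- rod (a joint): how far the reading rod has been driven out of the side barrel, m: 0 fully in, up to 0.042. A charged tank drives it out by 10 to 38 mm; it then stays where it is by friction (0.4 N) when the gauge is taken off.
- rod_end (a point): free end of the white marked rod (9 mm thick with a 13 mm steel knob), 80 mm from the gauge's axis when the rod is in
- tank: fixed grey air tank lying along its x axis, 260 mm long, 100 mm thick, top at z = 112 mm; origin under its middle at bench level. On top it has a six-sided dark capped port 55 mm along -x (up to z = 132 mm, not used) and the valve 40 mm along +x: a brass stem, a rubber seal and a steel pin.
- valve (a point): on the valve's upright axis, at the usual height of the top of its rubber seal, 150 mm above the bench. The stem slides stiffly in its boss, so the seal's true top may be up to 9 mm higher or lower than this point. Seal: black rubber disc 32 mm across, springy at 4 N per mm, up to 7 mm of give.
- pin_nominal (a point): on the valve axis, 22 mm above the valve point: usual height of the top of its steel pin, 10 mm thick (as uncertain as the seal; pin top stands 22 mm above the seal). Trapped air pushes the pin up with an unknown 3.5 to 8.5 N; it gives way at that force before the gauge's end meets the seal. The reading is true once the gauge bears on the seal with a few newtons more.
- cup (a point): centre of the inner floor of the stand's cup, 16 mm above the bench: an aluminium cup on an 85 mm square wooden foot, 33 mm inside, 24 mm deep with a mouth widened to about 43 mm. The gauge stands in it on its open end, upright, any way round.
- mallet: bystander: wooden-handled mallet lying along y, 200 x 100 mm, 48 mm high; origin at the centre of its underside
- cement: bystander: lidded jar, 60 mm across, 75 mm high; origin at the centre of its underside
- tin: bystander: small open metal cup, 44 mm across, 34 mm high; origin at the centre of its underside
- spool: bystander: wooden thread spool, 48 mm across, 60 mm high; origin at the centre of its underside
- punches: bystander: dark wooden block with five upright punches, 60 x 150 mm, 100 mm high; origin at the centre of its underside
- dressing: bystander: white bottle, 52 mm across, 120 mm high; origin at the centre of its underside
- straightedge: bystander: flat steel bar along y, 30 x 200 x 6 mm; origin at the centre of its underside
- gauge: the whole steel hand gauge; its origin is the centre of its open lower end (the mouth). 43 mm above it an 18 mm thick barrel reaches 72 mm out from the axis in the gauge's +x direction, the rod's end 8 mm farther; a 20 mm thick stub reaches 42 mm out in -x.
There are look-alikes about, which are no part of the job. There is more than one size of the gauge; the job needs the smaller. Of the things shaped like the part that bears cup, the wooden one is meant.

How it is judged:
By the outcome, as a careful person would: the job done as asked, in the order asked, and still so for the second after the job is handed in, with the robot touching nothing.
It also fails if it takes over 59 s, if anything falls off the work surface, if the arm or the gripper's body presses on something with over 40 N, if the wrist force passes 120 N, or if a joint passes its speed limit or range.

## Working session

There is one attempt and no reset: what is moved stays moved. The work goes in short steps, Python scripts to look and compute and a shell command to move; the robot and the scene stay as the last step left them, time stands still between calls to the robot, and variables do not carry over. Pictures are saved under pics/ and viewed, and the job is handed in when it is done.

```bash
ls; mkdir -p pics; python3 - <<'E'
from station import env
import cv2,numpy as np
o=env.get_obs(); print(o)
for n in ("scene","top"):
    c=env.read_camera(n); cv2.imwrite(f"pics/{n}0.png",c["color"])
    np.savez(f"{n}0.npz",**c)
    print(n,c["intrinsics"],c["distortion"],c["rvec"],c["tvec"])
E
```

```text
pics
{'time_s': 0.0, 'joint_positions': array([ 9.94512747e-01,  5.28446107e-01,  1.43391006e+00, -3.10338642e-05,
        1.18139680e+00, -1.78524359e-01]), 'qvel': array([-0.00064379,  0.00149302,  0.00011531, -0.00057733, -0.00015706,
       -0.00081469]), 'tau': array([-1.15164468e-03, -4.42346191e+01, -1.78024310e+01, -3.06787178e-04,
        8.32945516e-03, -8.00546445e-06]), 'ee_pos': array([241.70472754, 575.615759  , 241.34344989]), 'orientation': array([ 1.97565245e-01,  9.80289145e-01, -1.00943055e-03, -3.84708799e-04]), 'wrist_force': array([0.55433814, 0.44466229, 0.52546279]), 'moment': array([ 0.00595427, -0.03773438, -0.00715587]), 'opening': 85.60232410528171}
scene [[361.06810178   0.         252.56652338]
 [  0.         361.06810178 187.58572092]
 [  0.           0.           1.        ]] [-0.06516331  0.          0.          0.          0.        ] [ 0.85042133  2.35639887 -1.31615025] [ 417.91347787  -73.39790304 1497.96789582]
top [[461.2134117    0.         252.65757488]
 [  0.         461.2134117  189.22426335]
 [  0.           0.           1.        ]] [-0.058466  0.        0.        0.        0.      ] [ 2.20401923 -2.19521566  0.05157481] [   5.53035816  531.43557383 1376.23018802]
```

View pics/scene0.png

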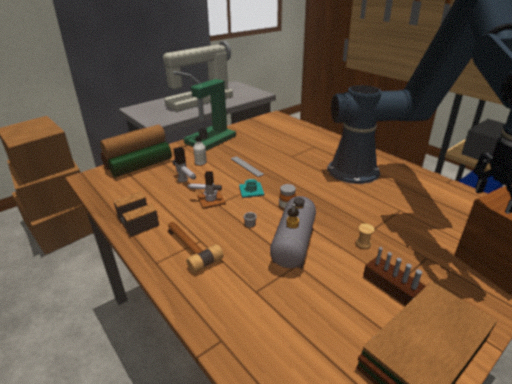

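View pics/top0.png

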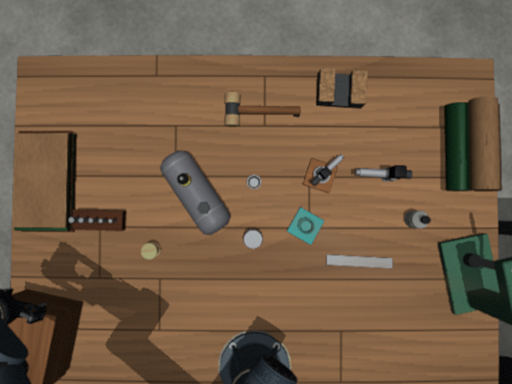

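The top view shows the tank at about (195,192), with the brass valve at (184,180) and the hex port at (204,208). A wooden-foot stand at (321,174) holds a gauge, a second gauge is near (385,173), and a teal look-alike stand is at (306,226). I'll enlarge these next.

```bash
python3 - <<'E'
import cv2,numpy as np
t=np.load("top0.npz")["color"]; s=np.load("scene0.npz")["color"]
a=cv2.resize(t[135:255,280:430],None,fx=4,fy=4,interpolation=cv2.INTER_CUBIC)
b=cv2.resize(s[135:255,150:330],None,fx=4,fy=4,interpolation=cv2.INTER_CUBIC)
c=cv2.resize(t[140:245,150:270],None,fx=5,fy=5,interpolation=cv2.INTER_CUBIC)
cv2.imwrite("pics/a.png",a);cv2.imwrite("pics/b.png",b);cv2.imwrite("pics/c.png",c)
E
```

```text
(no output)
```

View pics/a.png

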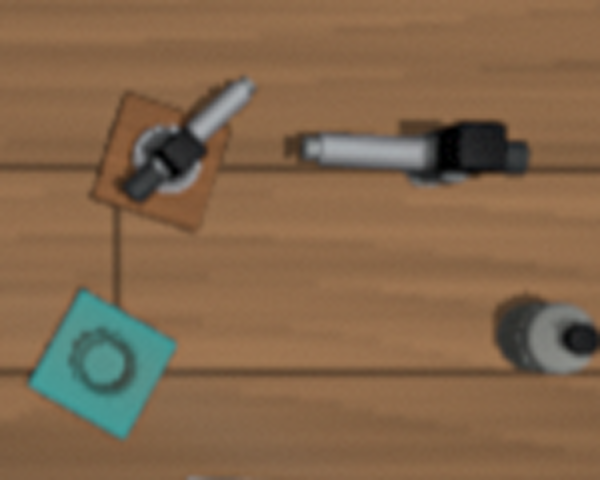

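View pics/b.png

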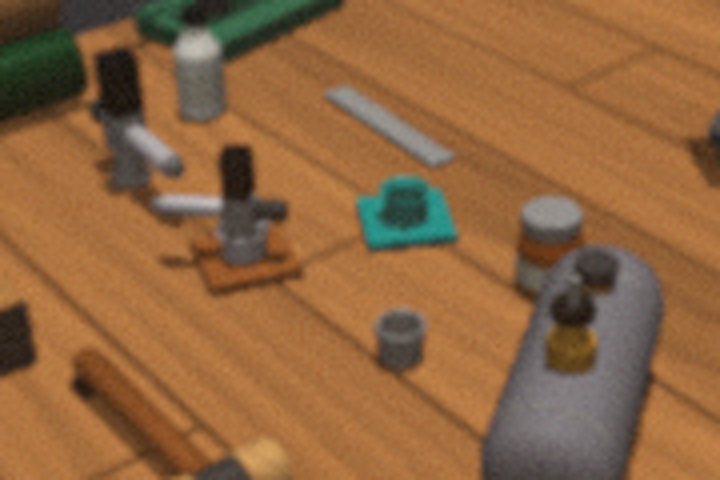

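View pics/c.png

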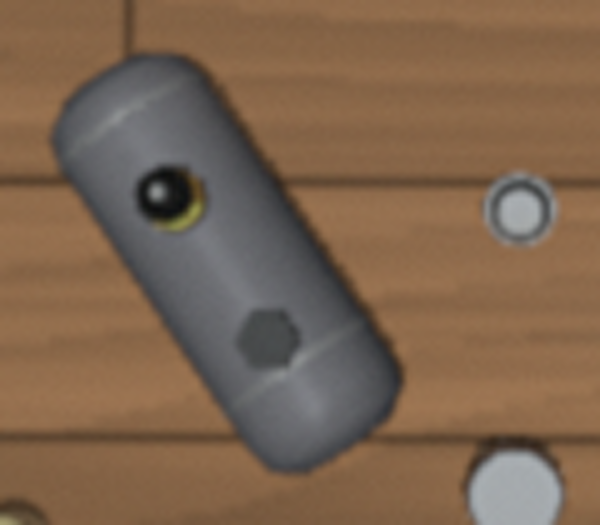

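Candidates: the gauge at top (323,172) in the wooden stand, and the gauge at (398,172), which is visibly bigger in the grip and barrel. I choose the smaller one, which stands in the wooden-foot stand. The stand at (306,226) is teal, so it isn't meant. The valve is the black and brass one at top (184,179); the hex port at (204,208) isn't used. Next I'll measure.

```bash
cat > h.py <<'E'
import cv2,numpy as np
def cam(f):
    d=np.load(f); return {k:d[k] for k in d}
def ray(c,px):
    u=cv2.undistortPoints(np.array(px,float).reshape(-1,1,2),c["intrinsics"],c["distortion"]).reshape(-1,2)
    R=cv2.Rodrigues(c["rvec"])[0]; d=np.c_[u,np.ones(len(u))]@R; o=-R.T@c["tvec"].ravel()
    return o,d
def plane(c,px,z):
    o,d=ray(c,px); return o+d*((z-o[2])/d[:,2])[:,None]
def depth(c,px):
    o,d=ray(c,px); p=np.array(px).round().astype(int); return o+d*c["z_map"][p[:,1],p[:,0]][:,None]
def proj(c,P):
    return cv2.projectPoints(np.array(P,float).reshape(-1,1,3),c["rvec"],c["tvec"],c["intrinsics"],c["distortion"])[0].reshape(-1,2)
def cloud(c,box):
    x0,y0,x1,y1=box; g=np.mgrid[y0:y1,x0:x1]; px=np.c_[g[1].ravel(),g[0].ravel()]
    return px,depth(c,px),c["color"][px[:,1],px[:,0]]
E
python3 - <<'E'
from h import *
for n,gb,vb in (("top",(300,145,350,200),(165,160,205,200)),("scene",(185,160,230,215),(275,190,312,235))):
    c=cam(n+"0.npz")
    px,P,col=cloud(c,gb)
    m=(col.max(1)<60)&(P[:,2]>60)
    print(n,"grip dark",m.sum(),P[m].mean(0),P[m].min(0),P[m].max(0))
    m2=m&(P[:,2]>105); 
    print(" top pts",m2.sum(),P[m2].mean(0),px[m2].mean(0),P[m2,2].std(), np.percentile(P[m2,2],[5,50,95]))
    m3=(P[:,2]>45)&(P[:,2]<75)
    print(" barrel",m3.sum(),P[m3].mean(0))
    px,P,col=cloud(c,vb)
    m=(P[:,2]>118)
    print(" valve pts",m.sum(),P[m].mean(0)); 
    for lo,hi in((118,135),(135,144),(144,152),(152,162),(162,185)):
        k=m&(P[:,2]>lo)&(P[:,2]<=hi)
        if k.sum(): print("  ",lo,hi,k.sum(),P[k].mean(0).round(1),px[k].mean(0).round(1),col[k].mean(0).round())
E
```

```text
top grip dark 133 [ 569.64606189 -187.25314964  100.37145226] [ 544.7671562  -208.80924977   61.79254511] [ 589.85547341 -160.78112919  127.75058338]
 top pts 82 [ 574.49804242 -193.41800521  117.03537708] [324.82926829 172.40243902] 3.820961380931035 [108.02982517 117.17926768 121.80397597]
 barrel 196 [ 588.97816693 -209.74046531   65.3877515 ]
 valve pts 150 [549.97933184 192.11786062 177.56057465]
   118 135 35 [550.4 189.7 128.2] [186.9 180.2] [ 62.  99. 107.]
   144 152 2 [538.8 194.7 147.7] [184. 184.] [ 54. 100. 100.]
   152 162 92 [552.3 197.8 158. ] [182.3 178.8] [36. 41. 41.]
   162 185 18 [551.8 197.9 173.4] [181.4 178.6] [73. 73. 71.]
scene grip dark 87 [ 580.99460288 -184.18242783   98.84537454] [ 557.18808826 -198.75858992   60.63022145] [ 591.59332405 -157.98867538  121.91281654]
 top pts 34 [ 581.88444159 -186.61803037  115.35907809] [208.5        174.64705882] 4.651711005307489 [107.30331086 116.62973297 120.44559913]
 barrel 266 [ 589.61896099 -239.02141146   63.56891913]
 valve pts 313 [538.71093429 190.37215809 143.67952944]
   118 135 186 [519.9 176.8 128.6] [295.6 211.7] [47. 69. 88.]
   135 144 20 [551.  197.9 138.6] [293.2 216.2] [34. 67. 93.]
   144 152 13 [563.7 205.9 149. ] [292.2 216.1] [29. 49. 68.]
   152 162 71 [557.7 201.8 158. ] [292.8 211.9] [36. 43. 52.]
   162 185 21 [556.7 200.6 173.2] [293. 207.] [73. 78. 84.]
```

```bash
python3 - <<'E'
from h import *
c=cam("top0.npz"); s=cam("scene0.npz")
# grip top in top cam
px,P,col=cloud(c,(305,150,350,195))
m=(col.max(1)<75)&(P[:,2]>107)
Q=plane(c,px[m],119)[:,:2].astype(np.float32)
print("grip top rect",cv2.minAreaRect(Q), Q.mean(0))
# barrel
m3=(P[:,2]>50)&(P[:,2]<90)&(col.min(1)>90)
B=plane(c,px[m3],66)[:,:2]
l=cv2.fitLine(B.astype(np.float32),cv2.DIST_HUBER,0,.01,.01).ravel(); print("barrel line",l,np.degrees(np.arctan2(l[1],l[0])),len(B), B.min(0),B.max(0))
# scene grip top pixels
px,P,col=cloud(s,(190,160,230,200))
m=(col.max(1)<75)&(P[:,2]>85); 
Q=px[m]; print("scene grip px",Q.min(0),Q.max(0),Q.mean(0))
print(np.array2string(s["color"][168:196,200:222].max(2),max_line_width=200))
for z in (119,): print(plane(s,[[209.5,172.5]],z))
# valve top: seal and pin
for n,cc,b in (("top",c,(172,168,195,190)),("scene",s,(283,195,303,225))):
    print(n);print(np.array2string(cc["color"][b[1]:b[3],b[0]:b[2]].max(2),max_line_width=200))
    print(np.array2string(depth(cc,cloud(cc,b)[0])[:,2].reshape(b[3]-b[1],b[2]-b[0]).round().astype(int),max_line_width=200))
E
```

```text
grip top rect ((574.7664794921875, -192.9006805419922), (23.61037826538086, 25.82209014892578), 44.99387741088867) [ 574.3776 -193.7619]
barrel line [   0.6814438   -0.7318705  606.83057   -229.0413   ] -47.04343 107 [ 565.24698372 -254.80344754] [ 632.6549097  -184.52390941]
scene grip px [205 172] [212 182] [208.67948718 176.97435897]
[[181 176 167 168 167 177 172 181 181 185 185 190 182 183 175 162 158 151 148 157 165 175]
 [181 183 174 173 171 171 173 176 180 185 187 190 185 179 175 176 167 166 158 149 159 160]
 [181 185 177 180 173 166 154 157 158 159 165 164 176 179 187 180 179 176 172 159 156 156]
 [179 179 184 183 170 149 114 104 105 100 114 115 136 168 183 178 186 179 178 169 167 155]
 [172 173 184 180 167 122  71  56  50  49  47  61  95 156 179 182 184 180 177 181 184 169]
 [167 170 173 173 143  95  45  41  38  40  35  46  86 135 175 182 181 182 180 183 179 185]
 [167 172 166 159 132  68  47  40  42  38  42  41  63 131 165 176 182 181 181 175 185 181]
 [171 171 168 155 116  66  36  38  48  42  39  42  67 127 165 180 181 182 182 178 181 179]
 [170 172 175 159 120  68  43  40
[... 10813 characters left out ...]
52 152 151 112 113 113 111 107 108]
 [ 98 102 103 106 129 131 137 144 144 144 145 144 142 141 129 109 111 114 112 107]
 [ 97 103 103 109 134 130 136 140 139 142 141 139 138 138 133 132 112 108 109 107]
 [101 101 105 107 132 132 133 134 137 137 138 137 136 133 130 129 110 110 107 108]
 [100 104 107 127 130 131 133 132 133 135 134 135 134 132 130 131 110 109 107 105]
 [103 106 105 125 129 130 130 128 131 130 132 129 131 131 131 131 110 108 107 104]
 [102 105 109 120 125 127 130 131 130 130 131 130 131 129 129 129 109 109 106 106]
 [106 105 108 118 123 125 127 127 127 129 130 128 128 128 126 123 109 109 110 106]
 [103 105 109 114 118 121 124 126 125 126 127 126 123 123 123 120 107 108 108 106]]
```

```bash
python3 - <<'E'
from h import *
c=cam("top0.npz"); s=cam("scene0.npz")
def disc(cc,b,lo,hi):
    px,P,col=cloud(cc,b); m=(P[:,2]>lo)&(P[:,2]<hi); return px[m],P[m]
px,P=disc(c,(172,168,195,190),150,190)
(q,r)=cv2.minEnclosingCircle(plane(c,px,158)[:,:2].astype(np.float32)); print("top seal circle",q,r,plane(c,px,158).mean(0))
g=c["color"][174:183,178:186].max(2).astype(float); g=np.clip(g-35,0,None); yy,xx=np.mgrid[174:183,178:186]
p=[(g*xx).sum()/g.sum(),(g*yy).sum()/g.sum()]; print("pin",p,plane(c,[p],180))
px,P=disc(s,(283,203,300,218),155,163); 
Q=plane(s,px,158)[:,:2].astype(np.float32); print("scene seal",cv2.fitEllipse(cv2.convexHull(Q)),cv2.minEnclosingCircle(Q))
print("scene pin rays z180", plane(s,[[293,204.5]],180))
# sym check: hex
px,P=disc(c,(195,195,215,222),126,140); print("hex",plane(c,px,132).mean(0),len(px))
px,P=disc(s,(290,195,310,206),128,140); print("hex scene",plane(s,px,132).mean(0))
# cup: wooden foot
for n,cc,b in(("top",c,(300,150,345,200)),("scene",s,(190,185,235,215))):
    hsv=cv2.cvtColor(cc["color"],cv2.COLOR_BGR2HSV)
    px,P,col=cloud(cc,b); m=(P[:,2]>8)&(P[:,2]<22); print(n,"foot",m.sum(),cv2.minAreaRect(plane(cc,px[m],14)[:,:2].astype(np.float32)))
    m=(P[:,2]>30)&(P[:,2]<50);print("cup rim",m.sum(),plane(cc,px[m],40).mean(0), cv2.minEnclosingCircle(plane(cc,px[m],40)[:,:2].astype(np.float32)))
E
```

```text
top seal circle (552.2565307617188, 198.153076171875) 16.03199005126953 [552.42495673 198.19492573 158.        ]
pin [np.float64(180.48830935251797), np.float64(177.3615107913669)] [[554.55516897 199.42565893 180.        ]]
scene seal ((555.7933349609375, 199.80584716796875), (31.389698028564453, 34.50343704223633), 136.71682739257812) ((555.7525634765625, 200.12646484375), 17.384973526000977)
scene pin rays z180 [[555.38416959 198.84672751 180.        ]]
hex [473.99509538 144.50957967 132.        ] 113
hex scene [477.37047536 146.53549677 132.        ]
top foot 445 ((569.1403198242188, -210.32769775390625), (117.97982025146484, 84.30207061767578), 71.7957534790039)
cup rim 62 [ 573.70401664 -192.74545349   40.        ] ((574.5858764648438, -195.75814819335938), 24.473073959350586)
scene foot 243 ((580.720703125, -188.94851684570312), (91.78523254394531, 84.80261993408203), 71.8479232788086)
cup rim 65 [ 583.36199831 -185.8043877    40.        ] ((582.8367309570312, -190.51547241210938), 27.661457061767578)
```

```bash
cat > go.py <<'E'
import sys,numpy as np
from station import env
from scipy.spatial.transform import Rotation as R
def rel(target,yaw_y):
    o=env.get_obs(); Rm=R.from_quat(o["orientation"]); p=np.array(o["ee_pos"])
    a=np.radians(yaw_y); y=np.array([np.cos(a),np.sin(a),0]); z=np.array([0,0,-1.]); x=np.cross(y,z)
    T=R.from_matrix(np.c_[x,y,z])
    print("t",round(o["time_s"],2),"pos",p.round(1),"F",np.round(o["wrist_force"],1),"open",round(o["opening"],1),"yaw_y",np.degrees(np.arctan2(*Rm.as_matrix()[[1,0],1])).round(1),"tilt",np.degrees(np.arccos(-Rm.as_matrix()[2,2])).round(2))
    print("shift cm",(Rm.inv().apply(np.array(target)-p)/10).round(2),"turn deg",np.degrees((Rm.inv()*T).as_rotvec()).round(2), "j",np.round(o["joint_positions"],2))
if __name__=="__main__":
    v=list(map(float,sys.argv[1:])); rel(v[:3],v[3])
E
python3 go.py 574.5 -192.5 200 44
```

```text
t 0.1 pos [241.7 575.7 241.4] F [ 0.6 -0.6 -0.4] open 85.9 yaw_y 67.2 tilt 0.11
shift cm [-60.44 -57.92   4.23] turn deg [-0.11  0.   23.21] j [ 0.99  0.53  1.43  0.    1.18 -0.18]
```

```bash
python3 -m crank '[-60,-57.5,0,0,0,23,-1,-60,-57.5,0,0,0,23,-1,-60,-57.5,0,0,0,23,-1,-60,-57.5,0,0,0,23,-1,-60,-57.5,0,0,0,23,-1]'; python3 go.py 574.5 -192.5 220 44
```

```text
time_s: 0.6
ee_pos: [341.6, 345.0, 242.1]
orientation: [0.389, 0.921, -0.0, -0.0]
wrist_force: [0.2, 0.5, 0.1]
opening: 85.3
t 0.6 pos [341.6 345.  242.1] F [0.2 0.5 0.1] open 85.3 yaw_y 44.2 tilt 0.02
shift cm [-54.75 -20.82   2.22] turn deg [-0.02  0.01  0.25] j [ 0.56  0.34  1.77 -0.    1.03 -0.21]
```

```bash
python3 -m crank '[-54.5,-20.5,1,0,0,0,-1,-54.5,-20.5,1,0,0,0,-1,-54.5,-20.5,1,0,0,0,-1,-54.5,-20.5,1,0,0,0,-1,-54.5,-20.5,1,0,0,0,-1]'; python3 go.py 574.5 -192.5 200 44
```

```text
time_s: 1.1
ee_pos: [441.8, 115.8, 237.9]
orientation: [0.389, 0.921, 0.0, -0.0]
wrist_force: [1.2, -0.4, 0.0]
opening: 85.5
t 1.1 pos [441.8 115.8 237.9] F [ 1.2 -0.4  0. ] open 85.5 yaw_y 44.2 tilt 0.01
shift cm [-31.36 -11.98   3.79] turn deg [-0.   -0.01  0.2 ] j [ 0.01  0.31  1.84  0.    0.99 -0.76]
```

```bash
python3 go.py 574.5 -192.5 200 44
```

```text
t 1.1 pos [441.8 115.8 237.9] F [ 1.2 -0.4  0. ] open 85.5 yaw_y 44.2 tilt 0.01
shift cm [-31.36 -11.98   3.79] turn deg [-0.   -0.01  0.2 ] j [ 0.01  0.31  1.84  0.    0.99 -0.76]
```

```bash
python3 -m crank '[-31.4,-12,3.5,0,0,0,-1,-31.4,-12,3.5,0,0,0,-1,-31.4,-12,3.5,0,0,0,-1,-31.4,-12,3.5,0,0,0,-1,-31.4,-12,3.5,0,0,0,-1]'; python3 -m crank '[-8,-3,1,0,0,0,-1,-8,-3,1,0,0,0,-1,-8,-3,1,0,0,0,-1]'; python3 go.py 574.5 -192.5 200 44
```

```text
time_s: 1.6
ee_pos: [540.0, -112.7, 211.6]
orientation: [0.389, 0.921, 0.0, -0.0]
wrist_force: [0.9, -0.2, 0.3]
opening: 85.5
time_s: 1.9
ee_pos: [575.9, -194.1, 201.1]
orientation: [0.391, 0.92, -0.001, 0.001]
wrist_force: [0.3, -1.2, 0.8]
opening: 85.4
t 1.9 pos [ 575.9 -194.1  201.1] F [ 0.3 -1.2  0.8] open 85.4 yaw_y 43.9 tilt 0.17
shift cm [0.21 0.01 0.1 ] turn deg [-0.01  0.16 -0.06] j [-0.51  0.55  1.52 -0.    1.07 -1.27]
```

```bash
python3 - <<'E'
from station import env
import cv2,numpy as np
for n,b in (("scene",(130,230,160,260)),("top",(130,230,270,370))):
    c=env.read_camera(n); np.savez(f"{n}1.npz",**c)
    cv2.imwrite(f"pics/{n}1.png",cv2.resize(c["color"][b[0]:b[1],b[2]:b[3]],None,fx=5,fy=5,interpolation=cv2.INTER_CUBIC))
E
python3 go.py 574.5 -192.5 88 44
```

```text
t 2.0 pos [ 573.5 -189.2  201.2] F [-0.4 -0.3 -0.2] open 85.5 yaw_y 44.1 tilt 0.14
shift cm [-0.34 -0.15 11.31] turn deg [-0.02 -0.14  0.11] j [-0.5   0.55  1.53  0.    1.07 -1.27]
```

View pics/scene1.png

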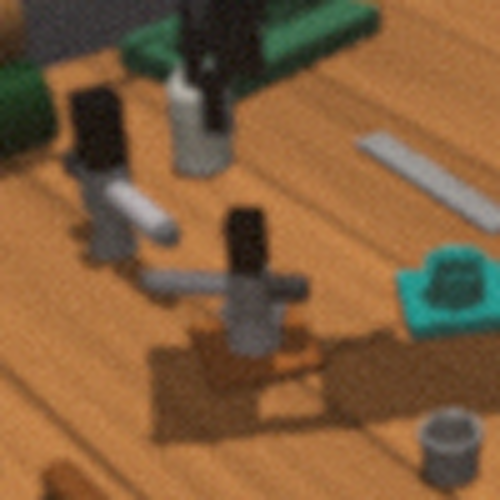

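View pics/top1.png

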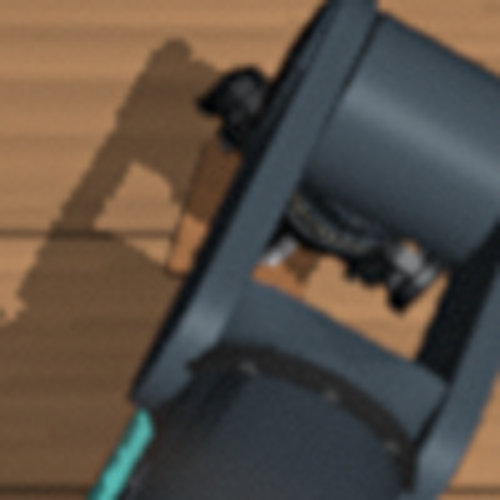

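The scene crop shows the small gauge upright in the wooden stand at crop (245,280), with the fingers still above it. In the top view the arm hides the grip. I'll go down in stages.

```bash
python3 -m crank '[-0.2,-0.1,3,0,0,0,-1,-0.2,-0.1,6,0,0,0,-1,-0.2,-0.1,6,0,0,0,-1]'; python3 go.py 574.5 -192.5 90 44
```

```text
time_s: 2.3
ee_pos: [571.2, -187.6, 138.6]
orientation: [0.388, 0.922, 0.001, -0.005]
wrist_force: [-0.9, 0.8, -0.5]
opening: 85.6
t 2.3 pos [ 571.2 -187.6  138.6] F [-0.9  0.8 -0.5] open 85.6 yaw_y 44.3 tilt 0.6
shift cm [-0.63 -0.09  4.86] turn deg [-0.16 -0.58  0.3 ] j [-0.5   0.63  1.58  0.    0.94 -1.28]
```

```bash
python3 -m crank '[0,0,0,0,0,0,-1,0,0,0,0,0,0,-1]'; python3 go.py 574.5 -192.5 90 44
```

```text
time_s: 2.5
ee_pos: [575.6, -190.6, 143.8]
orientation: [0.389, 0.921, -0.0, 0.001]
wrist_force: [-0.4, 0.3, -0.6]
opening: 85.4
t 2.5 pos [ 575.6 -190.6  143.8] F [-0.4  0.3 -0.6] open 85.4 yaw_y 44.3 tilt 0.14
shift cm [-0.04 -0.22  5.38] turn deg [0.05 0.14 0.27] j [-0.5   0.63  1.57  0.    0.94 -1.28]
```

```bash
python3 -m crank '[0,-0.2,0,0,0,0.2,-1,0,-0.2,2.5,0,0,0.2,-1,0,-0.2,5.3,0,0,0.2,-1,0,-0.2,5.3,0,0,0.2,-1,0,-0.2,5.3,0,0,0.2,-1]'; python3 go.py 574.5 -192.5 90 44
```

```text
time_s: 3.0
ee_pos: [573.6, -192.6, 89.9]
orientation: [0.391, 0.921, -0.0, 0.0]
wrist_force: [0.5, 0.7, -0.2]
opening: 85.5
t 3.0 pos [ 573.6 -192.6   89.9] F [ 0.5  0.7 -0.2] open 85.5 yaw_y 44.0 tilt 0.02
shift cm [-0.06  0.07 -0.01] turn deg [0.01 0.02 0.  ] j [-0.51  0.7   1.6   0.    0.84 -1.28]
```

```bash
python3 -m crank '[0,0,0,0,0,0,0,0,0,0,0,0,0,1,0,0,0,0,0,0,1,0,0,0,0,0,0,1,0,0,0,0,0,0,1]';python3 -m crank '[0,0,0,0,0,0,1,0,0,0,0,0,0,1,0,0,0,0,0,0,1]'; python3 go.py 574.5 -192.5 90 44
```

```text
time_s: 3.5
ee_pos: [573.7, -192.7, 89.9]
orientation: [0.391, 0.921, -0.0, 0.001]
wrist_force: [-0.8, -0.1, 3.6]
opening: 25.6
time_s: 3.8
ee_pos: [573.7, -192.7, 89.9]
orientation: [0.391, 0.921, -0.0, 0.001]
wrist_force: [-1.9, 0.4, 6.0]
opening: 25.0
t 3.8 pos [ 573.7 -192.7   89.9] F [-1.9  0.4  6. ] open 25.0 yaw_y 44.0 tilt 0.06
shift cm [-0.04  0.07 -0.01] turn deg [0.01 0.06 0.01] j [-0.51  0.7   1.6  -0.    0.84 -1.28]
```

Gripped at 25 mm, which matches the 26 mm grip. I'll lift straight up.

```bash
python3 -m crank '[0,0,-0.8,0,0,0,1,0,0,-2,0,0,0,1,0,0,-4.5,0,0,0,1,0,0,-8,0,0,0,1,0,0,-12,0,0,0,1]'; python3 -m crank '[0,0,-4,0,0,0,1,0,0,-4,0,0,0,1,0,0,-4,0,0,0,1]'; python3 go.py 554 199 290 44; python3 - <<'E'
from station import env
import cv2,numpy as np
for n,b in (("scene",(100,230,140,270)),):
    c=env.read_camera(n); np.savez(f"{n}2.npz",**c)
    cv2.imwrite(f"pics/{n}2.png",cv2.resize(c["color"][b[0]:b[1],b[2]:b[3]],None,fx=4.5,fy=4.5,interpolation=cv2.INTER_CUBIC))
E
```

```text
time_s: 4.3
ee_pos: [571.8, -191.6, 209.3]
orientation: [0.391, 0.921, 0.0, -0.002]
wrist_force: [-0.0, -0.9, -2.6]
opening: 25.2
time_s: 4.6
ee_pos: [573.1, -192.2, 250.3]
orientation: [0.391, 0.921, -0.0, 0.001]
wrist_force: [-0.3, 0.1, -3.3]
opening: 25.1
t 4.6 pos [ 573.1 -192.2  250.3] F [-0.3  0.1 -3.3] open 25.1 yaw_y 44.0 tilt 0.06
shift cm [29.46 25.81 -3.99] turn deg [0.02 0.06 0.02] j [-0.51  0.49  1.48 -0.    1.17 -1.28]
```

View pics/scene2.png

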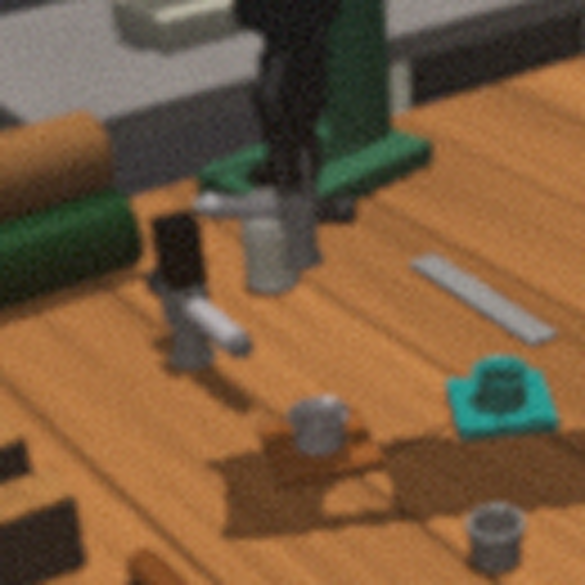

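The gauge is held upright at crop (290,215), and the empty wooden-foot cup is at crop (318,425). Next I carry it over the valve with the mouth above the pin.

```bash
python3 -m crank '[14.7,12.9,-4.5,0,0,0,1,14.7,12.9,-4.5,0,0,0,1,14.7,12.9,-4.5,0,0,0,1,14.7,12.9,-4.5,0,0,0,1,14.7,12.9,-4.5,0,0,0,1]'; python3 -m crank '[14.7,12.9,0,0,0,0,1,14.7,12.9,0,0,0,0,1,14.7,12.9,0,0,0,0,1,14.7,12.9,0,0,0,0,1,14.7,12.9,0,0,0,0,1]'; python3 -m crank '[0,0,0,0,0,0,1,0,0,0,0,0,0,1]';python3 go.py 554 199 280 44
```

```text
time_s: 5.15
ee_pos: [562.0, 9.1, 293.3]
orientation: [0.388, 0.922, 0.001, -0.002]
wrist_force: [-0.7, -0.7, -2.4]
opening: 25.2
time_s: 5.65
ee_pos: [552.4, 203.2, 291.6]
orientation: [0.388, 0.922, -0.0, -0.003]
wrist_force: [-1.0, -0.6, -2.0]
opening: 25.5
time_s: 5.85
ee_pos: [554.1, 197.0, 292.6]
orientation: [0.391, 0.92, -0.001, -0.001]
wrist_force: [-0.2, -0.2, -2.3]
opening: 25.3
t 5.85 pos [554.1 197.  292.6] F [-0.2 -0.2 -2.3] open 25.3 yaw_y 44.0 tilt 0.2
shift cm [0.15 0.13 1.26] turn deg [-0.18 -0.07 -0.04] j [ 0.15  0.43  1.47 -0.    1.25 -0.61]
```

```bash
python3 - <<'E'
from station import env
from h import *
for n,b in (("scene",(120,250,240,350)),("top",(130,230,140,240))):
    c=env.read_camera(n); np.savez(f"{n}3.npz",**c)
    cv2.imwrite(f"pics/{n}3.png",cv2.resize(c["color"][b[0]:b[1],b[2]:b[3]],None,fx=4.5,fy=4.5,interpolation=cv2.INTER_CUBIC))
    print(n,"mouth(-74) & valve proj",proj(c,[[554,197,218],[554,199,158],[554,199,180]]).round(1))
    px,P,col=cloud(c,(302,150,345,198) if n=="top" else (190,185,235,215))
    m=(P[:,2]>33)&(P[:,2]<48); q=plane(c,px[m],40)[:,:2].astype(np.float32); print("rim",m.sum(),cv2.minEnclosingCircle(q))
    m=(P[:,2]>8)&(P[:,2]<22); q=plane(c,px[m],14)[:,:2].astype(np.float32); print("foot",cv2.minAreaRect(q))
E
```

```text
scene mouth(-74) & valve proj [[293.5 192.2]
 [293.1 210.9]
 [293.4 204.3]]
rim 57 ((580.1451416015625, -193.4945526123047), 28.092374801635742)
foot ((581.0215454101562, -188.03085327148438), (93.71666717529297, 84.80261993408203), 71.8479232788086)
top mouth(-74) & valve proj [[179.1 176.5]
 [181.9 178.1]
 [180.6 177.6]]
rim 99 ((574.5105590820312, -195.5960235595703), 24.473716735839844)
foot ((558.906982421875, -189.56549072265625), (84.93199157714844, 116.71363067626953), 71.79328155517578)
```

View pics/scene3.png

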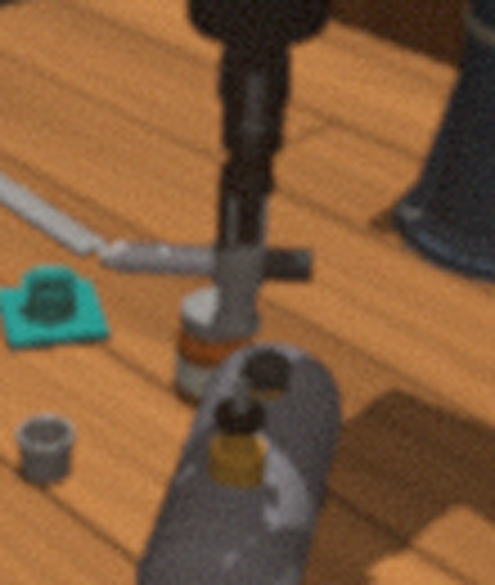

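View pics/top3.png

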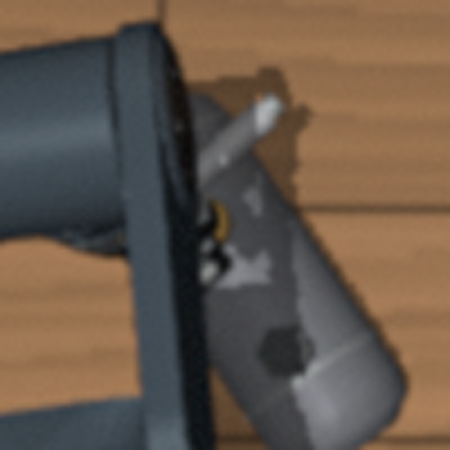

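```bash
python3 - <<'E'
from h import *
c=cam("scene3.npz"); R=cv2.Rodrigues(c["rvec"])[0]; print("img right",R[0].round(2),"fwd",R[2].round(2))
px,P,col=cloud(c,(285,184,304,218))
print(np.array2string(P[:,2].reshape(34,19).round().astype(int),max_line_width=200))
def cyl(P,name):
    # algebraic circle fit on xy
    q,*_=np.linalg.lstsq(np.c_[P[:,:2],np.ones(len(P))],(P[:,:2]**2).sum(1),rcond=None)
    cx,cy=q[:2]/2; print(name,len(P),cx.round(1),cy.round(1),"r",np.sqrt(q[2]+cx**2+cy**2).round(1))
d=np.hypot(P[:,0]-554,P[:,1]-198)
for lo,hi,n in((219,238,"chuck"),(163,179,"pin"),(138,156,"seal side")):
    m=(P[:,2]>lo)&(P[:,2]<hi)&(d<40); cyl(P[m],n)
    o,dr=ray(c,px[m]); r=R[0].copy(); r[2]=0; r/=np.linalg.norm(r)
    f=np.array([R[2][0],R[2][1],0]);f/=np.linalg.norm(f)
    print("   lateral min/mid/max",(P[m]@r).min().round(1),((P[m]@r).min()+(P[m]@r).max())/2,(P[m]@r).max().round(1),"near depth pct",np.percentile(P[m]@f,[2,10,50]).round(1))
print("axis cmd lateral",np.array([554,197,0])@r,"valve lateral",np.array([554,199,0])@r, "fwd",np.array([554,197,0])@f,np.array([554,199,0])@f)
E
```

```text
img right [-0.78  0.63 -0.02] fwd [-0.53 -0.66 -0.53]
[[ 76  76  75 244 252 253 254 255 255 254 251 251   0  -2  -1   4   2   2   2]
 [ 77  75  74 241 243 246 247 249 250 248 246 244  -1  -1   1   1   1   4  -1]
 [ 75  76  75 238 243 244 244 245 245 244 243 240  -1   1   0   2   0   0   2]
 [ 74  77  76 235 239 239 242 242 240 240 241 237   1  -1   2   1   1   2   2]
 [ 75  77  75 234 236 238 238 238 238 237 235 234  -1  -1   0   1   1   2   3]
 [ 75  76 225 229 233 233 236 236 234 233 234 230 224   2  -2  -1  -1   2  -1]
 [ 77  74 225 228 230 230 231 231 232 233 231 227 227   0   0   0   1   0  -1]
 [ 74  77 226 228 227 228 228 226 229 227 227 226 224   0  -1   0   0  -3   1]
 [ 73  74 224 225 225 226 228 227 227 225 225 223 222   2  -2   3   3  -1   0]
 [ 68  66 220 221 223 223 225 225 224 225 225 221 220   0   0   0  -1   1   1]
 [ 64  65  67  69 222 220 220 221 223 223 221   1  -1   0  -2   0  -1   1   3]
 [ 61  61  61  60  60  59  58  56  55  54  50   3   0   1   0  -1   2   4  -1]
 [ 53  55  57  54  57  57  55  53  52  51  46 103 106 108 108 110 109 108   1]
 [ 53  50  52  54  
[... 1421 characters left out ...]
153 152 155 153 157 156 157 156 155 113 110 109 110 108 106]
 [103 104 107 110 145 150 150 153 151 151 150 148 114 112 111 109 110 108 108]
 [105 105 131 132 141 143 143 147 145 144 143 141 130 110 113 109 108 109 108]]
chuck 71 558.6 195.3 r 11.5
   lateral min/mid/max -323.4 -309.5902324052287 -295.7 near depth pct [-514.4 -512.5 -507.8]
pin 16 557.3 201.1 r 3.0
   lateral min/mid/max -308.1 -305.0651478035875 -302.0 near depth pct [-507.6 -507.3 -503.5]
seal side 30 557.8 201.6 r 10.9
   lateral min/mid/max -320.6 -305.92693774976084 -291.3 near depth pct [-516.6 -515.5 -511.6]
axis cmd lateral -305.37168221119117 valve lateral -304.1093579710819 fwd -499.1185267945227 -500.68345626692053
```

```bash
python3 - <<'E'
from h import *
c=cam("scene3.npz"); R=cv2.Rodrigues(c["rvec"])[0]; r=R[0].copy(); r[2]=0; r/=np.linalg.norm(r); f=np.array([R[2][0],R[2][1],0]);f/=np.linalg.norm(f)
px,P,col=cloud(c,(250,160,312,200))
L=P@r; F=P@f
m=(P[:,2]>222)&(P[:,2]<300)&(np.abs(F+505)<60)
# per column top/bottom rows mid of metal slab
for x in range(258,312):
    k=m&(px[:,0]==x)
    if k.sum(): print(x,px[k,1].min(),px[k,1].max(),"z",P[k,2].min().round(),P[k,2].max().round(),"L",L[k].mean().round(1),"F",F[k].min().round(1),"col",col[k].max(1).mean().round())
print(np.array2string(c["color"][160:200,284:302].max(2),max_line_width=200))
E
```

```text
262 175 178 z 261.0 267.0 L -388.8 F -495.0 col 140.0
263 174 178 z 261.0 270.0 L -386.2 F -495.0 col 136.0
264 175 178 z 260.0 267.0 L -383.6 F -492.7 col 135.0
265 174 179 z 259.0 270.0 L -381.1 F -500.0 col 137.0
266 174 180 z 256.0 269.0 L -378.5 F -500.5 col 129.0
267 174 180 z 255.0 272.0 L -375.9 F -498.8 col 123.0
268 174 180 z 254.0 272.0 L -373.3 F -499.1 col 118.0
269 174 180 z 255.0 271.0 L -370.7 F -502.9 col 114.0
270 174 180 z 256.0 271.0 L -368.1 F -500.9 col 116.0
271 174 180 z 259.0 271.0 L -365.6 F -502.4 col 115.0
272 174 180 z 256.0 274.0 L -363.0 F -500.1 col 114.0
273 174 180 z 258.0 272.0 L -360.4 F -501.1 col 115.0
274 174 180 z 259.0 271.0 L -357.8 F -502.2 col 113.0
275 174 180 z 258.0 271.0 L -355.2 F -503.3 col 118.0
276 174 180 z 257.0 271.0 L -352.7 F -503.1 col 124.0
277 174 180 z 257.0 271.0 L -350.1 F -502.7 col 122.0
278 174 180 z 259.0 271.0 L -347.6 F -503.1 col 117.0
279 174 180 z 259.0 272.0 L -345.0 F -504.7 col 116.0
280 174 180 z 259.0 271.0 L -342.4 F -504.9 col 116.0
281 174 180 z 257.0 271.0 L -339.8 F -503.3 col 115.0
282 174 180 z 259.0 
[... 3770 characters left out ...]
 69 100 132 149 150 151]
 [128 136 121  92  73  82  75  84  85  83  78  74  75  98 135 149 147 148]
 [ 88 101  95  79  80  84  83  89  84  89  87  75  77 105 135 149 150 147]
 [ 76  81  77  71  77  77  81  82  81  87  79  78  89 117 144 157 153 153]
 [ 77  82  79  78  77  74  81  81  82  79  86  93 114 134 149 156 157 154]
 [ 85  79  90  86  79  83  85  88  88  94  99 105 131 140 150 147 151 147]
 [ 96  88  98  99  98  98  93 102  98 106 110 103 111 123 122 121 127 127]
 [113 111 113 110 116 113 107 111 107 111 103  97  92  93  87  89  84 109]
 [109 113 117 118 123 115 118 107 115 108  96  92  71  63  63  53  56  75]
 [ 97  98 101 109 114 105 107 112 109 108  84  67  60  48  49  47  48  45]]
```

```bash
python3 - <<'E'
from h import *
c=cam("top3.npz")
px,P,col=cloud(c,(180,145,210,185))
m=(P[:,2]>240)&(P[:,2]<285)&(col.min(1)>70)
print(m.sum(),P[m].mean(0))
Q=plane(c,px[m],265)[:,:2]
l=cv2.fitLine(Q.astype(np.float32),cv2.DIST_L2,0,.01,.01).ravel();d=l[:2]*np.sign(l[0]);print(l,np.degrees(np.arctan2(d[1],d[0])))
g=np.array([np.cos(np.radians(-46)),np.sin(np.radians(-46))]);n=np.array([-g[1],g[0]])
s=Q@g; print("along max",s.max(),"-> axis along",s.max()-80,"perp mid",(Q@n).mean(),(Q@n).min(),(Q@n).max())
for nm,p in(("tcp",(554.1,197)),("seal",(552.4,198.2)),("pin",(554.5,199.4))): print(nm,np.array(p)@g,np.array(p)@n)
# initial stand measurement
c=cam("top0.npz"); px,P,col=cloud(c,(318,150,350,195)); m=(P[:,2]>50)&(P[:,2]<80)&(col.min(1)>90); Q=plane(c,px[m],62)[:,:2]
Q=Q[Q[:,0]>590]; s=Q@g; print("stand: along max",s.max(),s.max()-80,"perp",(Q@n).mean(),"tcp grasp",np.array([573.7,-192.7])@g,np.array([573.7,-192.7])@n)
E
```

```text
144 [590.62826938 157.25736547 268.93514333]
[  0.69110864  -0.7227509  591.04425    157.77954   ] -46.28207
along max 325.27463257813884 -> axis along 245.27463257813884 perp mid 534.7645433177521 525.4378844477214 542.8421820220398
tcp 243.20026240461613 535.433882348069
seal 241.15613541442943 535.0445947320441
pin 241.75171023198695 537.3887983573061
stand: along max 619.6300991791368 539.6300991791368 perp 277.15074937349755 tcp grasp 537.1422866575848 278.82457546683537
```

```bash
python3 go.py 552.3 200.8 265 44; python3 -m crank '[-0.4,0.2,1,0,0,0,1,-0.4,0.2,2.2,0,0,0,1,-0.4,0.2,2.7,0,0,0,1,-0.4,0.2,2.7,0,0,0,1,-0.4,0.2,2.7,0,0,0,1]';  python3 go.py 552.3 200.8 265 44
```

```text
t 5.95 pos [554.7 196.6 293.3] F [-0.8 -0.3 -2.2] open 25.3 yaw_y 43.9 tilt 0.11
shift cm [0.46 0.13 2.83] turn deg [-0.1  -0.04 -0.12] j [ 0.15  0.42  1.46 -0.    1.25 -0.61]
time_s: 6.45
ee_pos: [558.8, 196.7, 266.8]
orientation: [0.391, 0.921, -0.0, -0.0]
wrist_force: [-0.1, 1.1, -1.8]
opening: 25.2
t 6.45 pos [558.8 196.7 266.8] F [-0.1  1.1 -1.8] open 25.2 yaw_y 44.0 tilt 0.04
shift cm [ 0.75 -0.18  0.18] turn deg [-0.03 -0.02  0.  ] j [ 0.15  0.46  1.49 -0.    1.2  -0.62]
```

Tool x points along −g, so my shift went the wrong way. The gauge is still above the pin, so I'll correct it before going lower.

```bash
python3 -m crank '[0.75,-0.18,0,0,0,0,1,0.75,-0.18,0,0,0,0,1,0.75,-0.18,0,0,0,0,1,0.75,-0.18,0,0,0,0,1]';  python3 go.py 552.3 200.8 260 44;  python3 - <<'E'
from station import env
from h import *
c=env.read_camera("scene"); np.savez("scene4.npz",**c)
cv2.imwrite("pics/scene4.png",cv2.resize(c["color"][150:240,250:340],None,fx=6,fy=6,interpolation=cv2.INTER_CUBIC))
px,P,col=cloud(c,(280,184,308,222)); R=cv2.Rodrigues(c["rvec"])[0]; r=R[0].copy(); r[2]=0; r/=np.linalg.norm(r); f=np.array([R[2][0],R[2][1],0]);f/=np.linalg.norm(f)
d=np.hypot(P[:,0]-554,P[:,1]-199)
for lo,hi,n in((196,215,"chuck"),(163,179,"pin"),(138,162,"seal")):
    m=(P[:,2]>lo)&(P[:,2]<hi)&(d<40); L=P[m]@r; F=P[m]@f; print(n,m.sum(),L.min().round(1),((L.min()+L.max())/2).round(1),L.max().round(1),"med",np.median(L).round(1),"F",np.percentile(F,[2,10]).round(1), "cols",px[m,0].min(),px[m,0].max())
E
```

```text
time_s: 6.85
ee_pos: [552.5, 201.1, 267.5]
orientation: [0.39, 0.921, 0.0, 0.0]
wrist_force: [0.3, -0.3, -1.8]
opening: 25.5
t 6.85 pos [552.5 201.1 267.5] F [ 0.3 -0.3 -1.8] open 25.5 yaw_y 44.0 tilt 0.05
shift cm [-0.01 -0.03  0.75] turn deg [0.03 0.03 0.03] j [ 0.16  0.45  1.5  -0.    1.19 -0.61]
chuck 68 -319.7 -305.9 -292.2 med -307.5 F [-515.8 -514.5] cols 288 298
pin 13 -308.1 -305.1 -302.1 med -305.2 F [-507.1 -506.5] cols 292 294
seal 96 -320.6 -305.5 -290.3 med -305.8 F [-516.9 -515. ] cols 287 298
```

View pics/scene4.png

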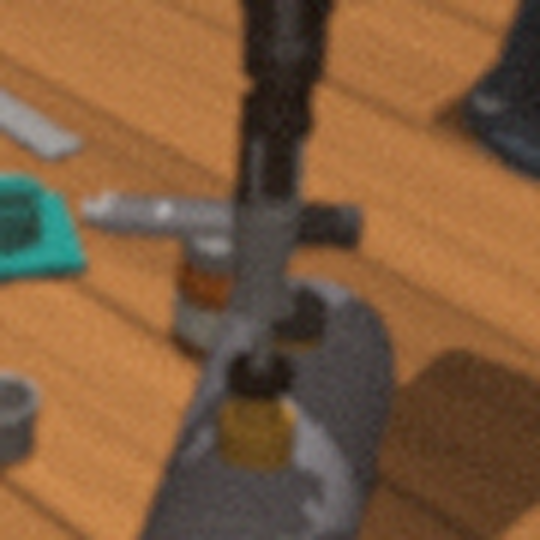

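The scene crop shows the chuck at crop (262,300), right over the pin at (262,350). The lateral centres are −305.9, −305.1 and −305.5, so they agree to about 1 mm. I'll descend gently.

```bash
python3 -m crank '[0,0,0.5,0,0,0,1,0,0,1.0,0,0,0,1,0,0,1.4,0,0,0,1,0,0,1.7,0,0,0,1,0,0,1.7,0,0,0,1]';  python3 go.py 552.3 200.8 240 44
```

```text
time_s: 7.4
ee_pos: [552.1, 200.8, 249.5]
orientation: [0.391, 0.921, -0.0, -0.001]
wrist_force: [-0.0, -0.3, -2.0]
opening: 25.3
t 7.4 pos [552.1 200.8 249.5] F [-0.  -0.3 -2. ] open 25.3 yaw_y 44.0 tilt 0.07
shift cm [-0.01  0.01  0.95] turn deg [-0.06 -0.04  0.01] j [ 0.16  0.47  1.52 -0.    1.15 -0.61]
```

```bash
python3 -m crank '[0,0,0.2,0,0,0,1,0,0,0.4,0,0,0,1,0,0,0.6,0,0,0,1,0,0,0.8,0,0,0,1,0,0,0.8,0,0,0,1]';  python3 go.py 552.3 200.8 236 44
```

```text
time_s: 7.9
ee_pos: [552.5, 200.9, 242.3]
orientation: [0.391, 0.921, 0.0, 0.0]
wrist_force: [-0.6, -0.5, 1.2]
opening: 25.3
t 7.9 pos [552.5 200.9 242.3] F [-0.6 -0.5  1.2] open 25.3 yaw_y 44.0 tilt 0.02
shift cm [ 0.   -0.02  0.63] turn deg [0.02 0.01 0.01] j [ 0.16  0.48  1.53 -0.    1.14 -0.61]
```

```bash
python3 -m crank '[0,0,0.15,0,0,0,1,0,0,0.3,0,0,0,1,0,0,0.3,0,0,0,1]';  python3 -m crank '[0,0,0.15,0,0,0,1,0,0,0.3,0,0,0,1,0,0,0.3,0,0,0,1]'; python3 go.py 552.3 200.8 232 44
```

```text
time_s: 8.2
ee_pos: [552.5, 200.9, 239.1]
orientation: [0.391, 0.921, 0.0, 0.0]
wrist_force: [-0.3, -0.3, 2.6]
opening: 25.4
time_s: 8.5
ee_pos: [552.5, 200.9, 235.9]
orientation: [0.391, 0.921, 0.0, 0.0]
wrist_force: [-1.2, -0.1, 2.9]
opening: 25.6
t 8.5 pos [552.5 200.9 235.9] F [-1.2 -0.1  2.9] open 25.6 yaw_y 44.0 tilt 0.01
shift cm [ 0.   -0.02  0.39] turn deg [0.   0.   0.01] j [ 0.16  0.48  1.54  0.    1.12 -0.61]
```

```bash
python3 -m crank '[0,0,0.1,0,0,0,1,0,0,0.2,0,0,0,1,0,0,0.2,0,0,0,1]';  python3 -m crank '[0,0,0.1,0,0,0,1,0,0,0.1,0,0,0,1]'; python3 -m crank '[0,0,0.1,0,0,0,1,0,0,0.1,0,0,0,1]'
```

```text
time_s: 8.8
ee_pos: [552.5, 200.9, 234.0]
orientation: [0.391, 0.921, 0.0, 0.0]
wrist_force: [-0.0, 0.4, 2.2]
opening: 25.1
time_s: 9.0
ee_pos: [552.4, 200.9, 233.0]
orientation: [0.391, 0.921, 0.0, 0.0]
wrist_force: [-0.1, -0.8, 2.9]
opening: 25.6
time_s: 9.2
ee_pos: [552.5, 200.9, 232.1]
orientation: [0.391, 0.921, 0.0, 0.0]
wrist_force: [-1.2, 0.1, 3.3]
opening: 25.5
```

```bash
python3 -m crank '[0,0,0.1,0,0,0,1,0,0,0.1,0,0,0,1]';  python3 -m crank '[0,0,0.1,0,0,0,1,0,0,0.1,0,0,0,1]'; python3 -m crank '[0,0,0.05,0,0,0,1,0,0,0.05,0,0,0,1]'
```

```text
time_s: 9.4
ee_pos: [552.5, 200.9, 231.5]
orientation: [0.391, 0.921, 0.0, 0.0]
wrist_force: [-2.0, -0.3, 5.7]
opening: 25.5
time_s: 9.6
ee_pos: [552.5, 200.9, 230.9]
orientation: [0.391, 0.921, 0.0, 0.0]
wrist_force: [-2.6, -1.5, 7.2]
opening: 25.4
time_s: 9.8
ee_pos: [552.5, 200.9, 230.7]
orientation: [0.391, 0.921, 0.0, 0.0]
wrist_force: [-2.0, -1.1, 8.4]
opening: 25.6
```

```bash
python3 -m crank '[0,0,0.1,0,0,0,1,0,0,0.15,0,0,0,1,0,0,0.15,0,0,0,1]';  python3 -m crank '[0,0,0.08,0,0,0,1,0,0,0.08,0,0,0,1]'; python3 go.py 552.5 200.9 230 44
```

```text
time_s: 10.1
ee_pos: [552.5, 200.9, 229.9]
orientation: [0.391, 0.921, 0.0, 0.001]
wrist_force: [-3.7, -0.7, 11.7]
opening: 25.4
time_s: 10.3
ee_pos: [552.5, 200.9, 229.4]
orientation: [0.391, 0.921, 0.0, 0.001]
wrist_force: [-4.2, -1.2, 13.8]
opening: 25.2
t 10.3 pos [552.5 200.9 229.4] F [-4.2 -1.2 13.8] open 25.2 yaw_y 44.0 tilt 0.08
shift cm [ 0.   -0.   -0.06] turn deg [0.05 0.05 0.02] j [ 0.16  0.49  1.54 -0.    1.11 -0.61]
```

About 16 N is applied now (13.8 measured plus about 2.1 of gauge weight). Hold.

```bash
for i in 1 2; do python3 -m crank '[0,0,0,0,0,0,1,0,0,0,0,0,0,1,0,0,0,0,0,0,1,0,0,0,0,0,0,1,0,0,0,0,0,0,1]' | grep -E "time|force"; done;  python3 - <<'E'
from station import env
from h import *
for n,b in (("scene",(140,230,240,340)),("top",(120,210,160,260))):
    c=env.read_camera(n); np.savez(f"{n}5.npz",**c)
    cv2.imwrite(f"pics/{n}5.png",cv2.resize(c["color"][b[0]:b[1],b[2]:b[3]],None,fx=6,fy=6,interpolation=cv2.INTER_CUBIC))
E
python3 -m crank '[0,0,0,0,0,0,1,0,0,0,0,0,0,1,0,0,0,0,0,0,1,0,0,0,0,0,0,1,0,0,0,0,0,0,1]'
```

```text
time_s: 10.8
wrist_force: [-3.3, -1.4, 13.4]
time_s: 11.3
wrist_force: [-2.5, -1.2, 13.2]
time_s: 11.9
ee_pos: [552.6, 200.9, 229.5]
orientation: [0.391, 0.921, 0.0, 0.001]
wrist_force: [-3.7, -1.3, 12.7]
opening: 25.6
```

View pics/scene5.png

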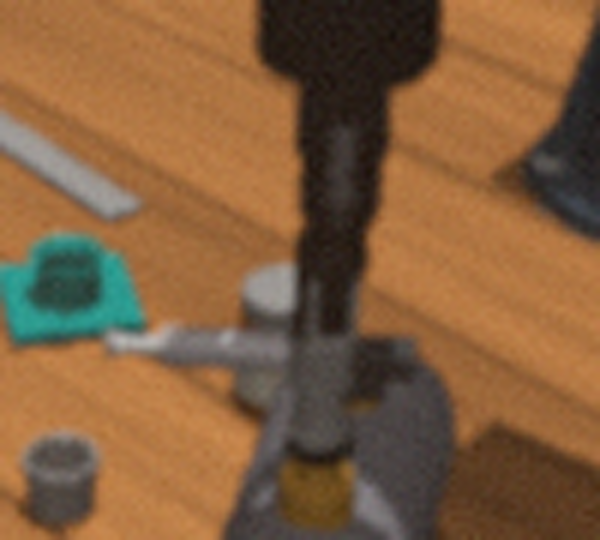

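View pics/top5.png

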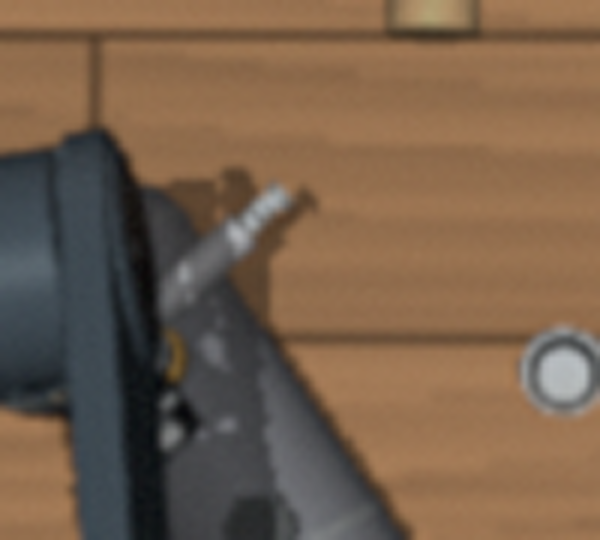

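The scene view shows the chuck down on the seal at crop (320,450) and the white rod out to about crop (105,338). The force has relaxed slightly, so I'll add a little and hold once more.

```bash
python3 -m crank '[0,0,0.08,0,0,0,1,0,0,0.08,0,0,0,1,0,0,0.08,0,0,0,1,0,0,0.08,0,0,0,1,0,0,0.08,0,0,0,1]'|grep -E "time|pos|force"; for i in 1 2; do python3 -m crank '[0,0,0,0,0,0,1,0,0,0,0,0,0,1,0,0,0,0,0,0,1,0,0,0,0,0,0,1,0,0,0,0,0,0,1]' | grep -E "time|pos|force"; done; python3 - <<'E'
from station import env
from h import *
g=np.array([np.cos(np.radians(-46)),np.sin(np.radians(-46))])
def m(c):
    px,P,col=cloud(c,(180,125,225,170)); k=(P[:,2]>180)&(P[:,2]<230)&(col.min(1)>60); Q=plane(c,px[k],204)[:,:2]; s=Q@g; return s.max(),k.sum()
a=m(cam("top5.npz")); c=env.read_camera("top"); np.savez("top6.npz",**c); print(a,m(c), "axis along",np.array([552.5,200.9])@g+2.1)
E
```

```text
time_s: 12.4
ee_pos: [552.6, 200.9, 229.1]
wrist_force: [-4.3, -1.4, 14.8]
time_s: 12.9
ee_pos: [552.6, 200.9, 229.1]
wrist_force: [-3.6, -1.1, 14.9]
time_s: 13.4
ee_pos: [552.6, 200.9, 229.1]
wrist_force: [-5.0, -0.8, 15.1]
(np.float64(338.7279931678413), np.int64(148)) (np.float64(338.7279931678413), np.int64(147)) axis along 241.38338379056097
```

The rod end is 97 mm from the axis, so it is about 17 mm out, and it hasn't moved between readings. I'll lift off gently.

```bash
python3 -m crank '[0,0,-0.4,0,0,0,1,0,0,-0.9,0,0,0,1,0,0,-1.5,0,0,0,1,0,0,-2.2,0,0,0,1,0,0,-3,0,0,0,1]'; python3 -m crank '[0,0,-0.8,0,0,0,1,0,0,-1.6,0,0,0,1,0,0,-2.4,0,0,0,1,0,0,-3.2,0,0,0,1,0,0,-3.2,0,0,0,1]'; python3 go.py 573.7 -192.7 292 44;  python3 - <<'E'
from station import env
from h import *
for n,b in (("scene",(120,240,230,350)),("top",(120,210,160,260))):
    c=env.read_camera(n); np.savez(f"{n}7.npz",**c)
    cv2.imwrite(f"pics/{n}7.png",cv2.resize(c["color"][b[0]:b[1],b[2]:b[3]],None,fx=5,fy=5,interpolation=cv2.INTER_CUBIC))
c=cam("scene7.npz");R=cv2.Rodrigues(c["rvec"])[0]; r=R[0].copy(); r[2]=0; r/=np.linalg.norm(r); f=np.array([R[2][0],R[2][1],0]);f/=np.linalg.norm(f)
px,P,col=cloud(c,(250,160,312,200)); L=P@r;F=P@f
m=(P[:,2]>212)&(P[:,2]<300)&(np.abs(F+505)<60)
for x in list(range(256,312,3)):
    k=m&(px[:,0]==x)
    if k.sum(): print(x,px[k,1].min(),px[k,1].max(),"z",P[k,2].min().round(),P[k,2].max().round(),"L",L[k].mean().round(1))
E
```

```text
time_s: 13.95
ee_pos: [551.9, 200.9, 256.0]
orientation: [0.391, 0.921, -0.0, -0.001]
wrist_force: [-0.2, -0.2, -2.6]
opening: 25.5
time_s: 14.45
ee_pos: [553.2, 201.1, 290.1]
orientation: [0.391, 0.921, 0.001, 0.001]
wrist_force: [0.6, 0.3, -2.1]
opening: 25.9
t 14.45 pos [553.2 201.1 290.1] F [ 0.6  0.3 -2.1] open 25.9 yaw_y 44.0 tilt 0.18
shift cm [-29.75 -25.89  -0.2 ] turn deg [0.15 0.1  0.01] j [ 0.16  0.43  1.47  0.    1.24 -0.61]
259 176 179 z 257.0 265.0 L -396.6
262 176 179 z 258.0 266.0 L -388.8
265 176 179 z 259.0 265.0 L -381.0
268 175 181 z 256.0 269.0 L -373.4
271 175 181 z 257.0 270.0 L -365.7
274 175 181 z 257.0 269.0 L -357.9
277 175 181 z 257.0 270.0 L -350.3
280 176 181 z 257.0 268.0 L -342.5
283 176 182 z 253.0 269.0 L -334.8
286 176 182 z 255.0 268.0 L -327.3
289 173 194 z 219.0 284.0 L -319.4
292 170 196 z 214.0 298.0 L -312.5
295 171 196 z 216.0 298.0 L -304.9
298 171 194 z 221.0 300.0 L -297.6
301 176 183 z 254.0 270.0 L -289.1
304 176 183 z 255.0 270.0 L -281.5
307 176 183 z 255.0 270.0 L -273.9
310 177 183 z 256.0 270.0 L -266.3
```

View pics/scene7.png

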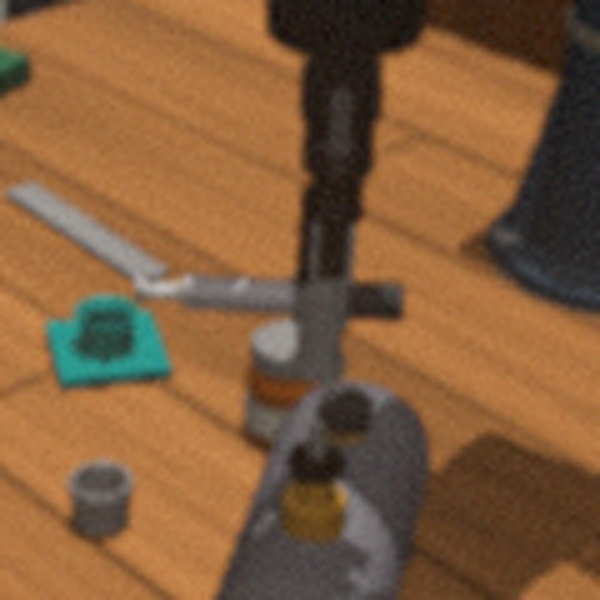

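The rod is out at crop (140,285), the barrel is level and the mouth is clear of the pin. I'll go back to the stand by the same route, a little slower.

```bash
python3 -m crank '[-1.5,-1.3,0,0,0,0,1,-4,-3.5,0,0,0,0,1,-7,-6.1,0,0,0,0,1,-10,-8.7,0,0,0,0,1,-13,-11.3,0,0,0,0,1]'; python3 -m crank '[-3,-2.6,0,0,0,0,1,-6,-5.2,0,0,0,0,1,-9,-7.8,0,0,0,0,1,-12,-10.4,0,0,0,0,1,-14.5,-12.6,0,0,0,0,1]'; python3 go.py 573.7 -192.7 200 44
```

```text
time_s: 15.05
ee_pos: [561.0, 27.6, 288.0]
orientation: [0.39, 0.921, -0.0, -0.001]
wrist_force: [1.4, 0.0, -2.1]
opening: 25.5
time_s: 15.55
ee_pos: [571.2, -165.1, 287.9]
orientation: [0.391, 0.92, -0.0, -0.0]
wrist_force: [0.7, 0.4, -2.4]
opening: 25.3
t 15.55 pos [ 571.2 -165.1  287.9] F [ 0.7  0.4 -2.4] open 25.3 yaw_y 44.0 tilt 0.05
shift cm [-2.17 -1.74  8.79] turn deg [-0.03 -0.03 -0.05] j [-0.47  0.44  1.46 -0.    1.25 -1.24]
```

```bash
python3 -m crank '[-1,-0.9,1,0,0,0,1,-2.2,-1.7,3,0,0,0,1,-2.2,-1.7,6,0,0,0,1,-2.2,-1.7,9,0,0,0,1,-2.2,-1.7,12,0,0,0,1]'; python3 -m crank '[0,0,1.5,0,0,0,1,0,0,2.5,0,0,0,1,0,0,2.5,0,0,0,1,0,0,2.5,0,0,0,1]'; python3 go.py 573.7 -192.7 125 44
```

```text
time_s: 16.05
ee_pos: [574.0, -189.5, 166.6]
orientation: [0.391, 0.921, 0.0, -0.001]
wrist_force: [0.4, 0.0, -2.0]
opening: 25.3
time_s: 16.45
ee_pos: [575.0, -190.4, 143.8]
orientation: [0.39, 0.921, 0.0, 0.0]
wrist_force: [0.0, -0.4, -2.8]
opening: 25.4
t 16.45 pos [ 575.  -190.4  143.8] F [ 0.  -0.4 -2.8] open 25.4 yaw_y 44.0 tilt 0.04
shift cm [-0.08 -0.26  1.88] turn deg [0.02 0.03 0.03] j [-0.5   0.63  1.57  0.    0.95 -1.27]
```

```bash
python3 -m crank '[-0.08,-0.25,0.8,0,0,0,1,-0.08,-0.25,1.3,0,0,0,1,-0.08,-0.25,1.3,0,0,0,1,-0.08,-0.25,1.3,0,0,0,1]'; python3 go.py 573.7 -192.7 90.5 44; python3 - <<'E'
from station import env
from h import *
c=env.read_camera("scene"); np.savez("scene8.npz",**c)
cv2.imwrite("pics/scene8.png",cv2.resize(c["color"][130:230,150:260],None,fx=6,fy=6,interpolation=cv2.INTER_CUBIC))
R=cv2.Rodrigues(c["rvec"])[0]; r=R[0].copy(); r[2]=0; r/=np.linalg.norm(r); f=np.array([R[2][0],R[2][1],0]);f/=np.linalg.norm(f)
px,P,col=cloud(c,(190,175,235,215)); L=P@r;F=P@f; d=np.hypot(P[:,0]-577,P[:,1]+192)
for lo,hi,n in((58,70,"chuck"),(22,44,"cup")):
    m=(P[:,2]>lo)&(P[:,2]<hi)&(d<40); print(n,m.sum(),L[m].min(),(L[m].min()+L[m].max())/2,L[m].max(),np.percentile(F[m],[2,10]),px[m,0].min(),px[m,0].max())
E
```

```text
time_s: 16.85
ee_pos: [573.3, -192.9, 130.6]
orientation: [0.391, 0.921, 0.0, 0.0]
wrist_force: [-0.6, 0.1, -3.9]
opening: 25.2
t 16.85 pos [ 573.3 -192.9  130.6] F [-0.6  0.1 -3.9] open 25.2 yaw_y 44.0 tilt 0.0
shift cm [-0.01  0.04  4.01] turn deg [ 0.  0. -0.] j [-0.51  0.64  1.58  0.    0.92 -1.28]
chuck 30 -583.6442501222391 -570.4811568746588 -557.3180636270787 [-222.35364356 -220.63703074] 206 213
cup 96 -593.8386397057301 -571.3124332130176 -548.786226720305 [-234.1143264  -226.76297177] 204 216
```

View pics/scene8.png

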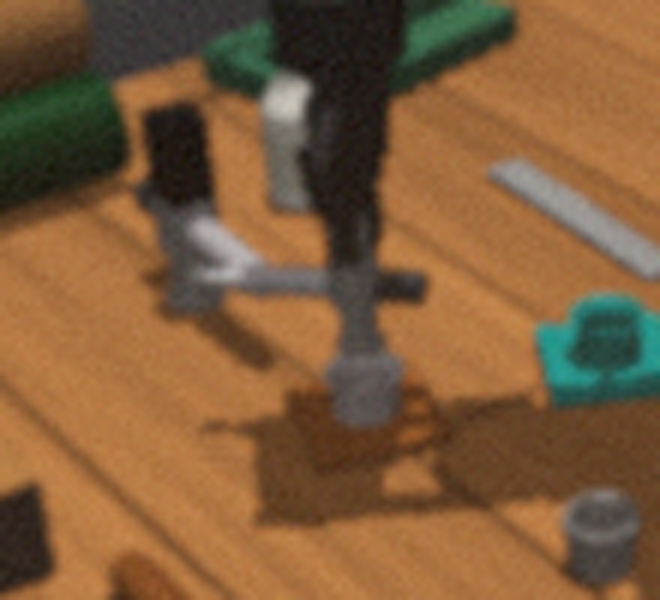

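The chuck is over the wooden-foot cup at crop (365,350). Lateral centres are −570.5 and −571.3, so they agree. The look-alike's barrel only overlaps the rod in this view; it is about 70 mm away on the bench. Lowering.

```bash
python3 -m crank '[0,0,0.5,0,0,0,1,0,0,1.0,0,0,0,1,0,0,1.5,0,0,0,1,0,0,2,0,0,0,1,0,0,2.3,0,0,0,1]'; python3 -m crank '[0,0,0.4,0,0,0,1,0,0,0.8,0,0,0,1,0,0,0.8,0,0,0,1]'; python3 go.py 573.7 -192.7 90.5 44
```

```text
time_s: 17.4
ee_pos: [573.1, -192.7, 106.7]
orientation: [0.391, 0.921, 0.0, -0.001]
wrist_force: [-0.6, -0.4, -2.1]
opening: 25.2
time_s: 17.7
ee_pos: [573.2, -192.8, 98.9]
orientation: [0.391, 0.921, 0.0, -0.0]
wrist_force: [0.1, -0.1, -1.8]
opening: 25.5
t 17.7 pos [ 573.2 -192.8   98.9] F [ 0.1 -0.1 -1.8] open 25.5 yaw_y 44.0 tilt 0.04
shift cm [-0.03  0.04  0.84] turn deg [-0.01 -0.04  0.  ] j [-0.51  0.69  1.6   0.    0.86 -1.28]
```

```bash
python3 -m crank '[0,0,0.3,0,0,0,1,0,0,0.5,0,0,0,1,0,0,0.5,0,0,0,1]' | grep -E "pos|force"; python3 -m crank '[0,0,0.15,0,0,0,1,0,0,0.15,0,0,0,1]' | grep -E "pos|force"; python3 -m crank '[0,0,0.1,0,0,0,1,0,0,0.1,0,0,0,1]'| grep -E "pos|force"
```

```text
ee_pos: [573.2, -192.8, 94.2]
wrist_force: [-0.0, -0.1, -1.7]
ee_pos: [573.3, -192.8, 92.9]
wrist_force: [-0.5, -0.8, -2.0]
ee_pos: [573.3, -192.8, 92.0]
wrist_force: [-0.1, -1.0, -3.2]
```

```bash
python3 -m crank '[0,0,0.1,0,0,0,1,0,0,0.1,0,0,0,1]' | grep -E "pos|force"; python3 -m crank '[0,0,0.1,0,0,0,1,0,0,0.1,0,0,0,1]' | grep -E "pos|force"; python3 -m crank '[0,0,0.05,0,0,0,1,0,0,0.05,0,0,0,1]'| grep -E "pos|force"
```

```text
ee_pos: [573.3, -192.8, 90.9]
wrist_force: [-0.0, -0.1, -2.2]
ee_pos: [573.4, -192.9, 90.0]
wrist_force: [0.1, 0.1, -2.0]
ee_pos: [573.4, -192.9, 89.9]
wrist_force: [-1.5, 0.6, 1.8]
```

It touched the floor at the same TCP height as at the grasp (89.9). Release.

```bash
python3 -m crank '[0,0,0,0,0,0,0.3,0,0,0,0,0,0,0.1,0,0,0,0,0,0,-0.3,0,0,0,0,0,0,-1,0,0,0,0,0,0,-1]'; python3 -m crank '[0,0,0,0,0,0,-1,0,0,0,0,0,0,-1,0,0,0,0,0,0,-1]'; python3 - <<'E'
from station import env
from h import *
c=env.read_camera("scene"); np.savez("scene9.npz",**c)
cv2.imwrite("pics/scene9.png",cv2.resize(c["color"][130:230,150:260],None,fx=6,fy=6,interpolation=cv2.INTER_CUBIC))
E
```

```text
time_s: 19.5
ee_pos: [573.4, -192.9, 89.5]
orientation: [0.391, 0.921, 0.0, 0.0]
wrist_force: [0.5, -0.1, 0.6]
opening: 79.9
time_s: 19.8
ee_pos: [573.4, -192.9, 89.5]
orientation: [0.391, 0.921, -0.0, 0.0]
wrist_force: [-0.1, -0.1, 0.3]
opening: 85.4
```

View pics/scene9.png

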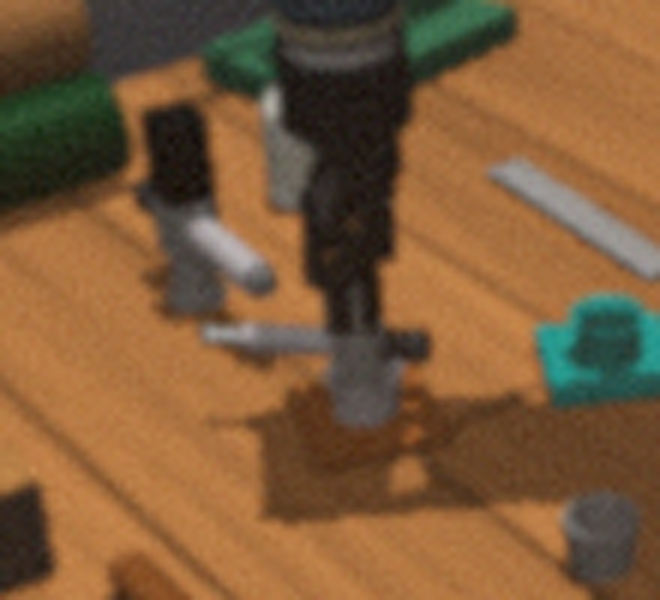

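The gauge stands in its cup with the rod out, ending at crop (205,333). Retracting straight up.

```bash
python3 -m crank '[0,0,-1,0,0,0,-1,0,0,-2.5,0,0,0,-1,0,0,-5,0,0,0,-1,0,0,-8,0,0,0,-1,0,0,-12,0,0,0,-1]'; python3 -m crank '[0,0,-3,0,0,0,-1,0,0,-6,0,0,0,-1,0,0,-8,0,0,0,-1,0,0,-8,0,0,0,-1]';python3 -m crank '[4,4,0,0,0,0,-1,8,8,0,0,0,0,-1,12,12,0,0,0,0,-1,15,15,0,0,0,0,-1,17,17,0,0,0,0,-1]';python3 -m crank '[0,0,0,0,0,0,-1,0,0,0,0,0,0,-1]'; python3 - <<'E'
from station import env
from h import *
for n in("scene","top"):
    c=env.read_camera(n); np.savez(n+"10.npz",**c)
    cv2.imwrite(f"pics/{n}10.png",c["color"])
c=cam("top10.npz");c0=cam("top0.npz")
for q in (c0,c):
    px,P,col=cloud(q,(305,145,352,195)); m=(col.max(1)<75)&(P[:,2]>107); print("grip top",m.sum(),plane(q,px[m],119).mean(0),np.median(P[m,2]))
    g=np.array([.695,-.719]); m=(P[:,2]>45)&(P[:,2]<80)&(col.min(1)>70); print("rod end along",(plane(q,px[m],62)[:,:2]@g).max())
cv2.imwrite("pics/crop10.png",cv2.resize(cam("scene10.npz")["color"][130:230,150:260],None,fx=6,fy=6,interpolation=cv2.INTER_CUBIC))
E
```

```text
time_s: 20.35
ee_pos: [572.3, -192.4, 209.9]
orientation: [0.391, 0.921, 0.0, -0.002]
wrist_force: [0.9, 0.2, 0.9]
opening: 85.3
time_s: 20.75
ee_pos: [575.1, -193.7, 293.9]
orientation: [0.391, 0.921, -0.0, 0.004]
wrist_force: [0.2, -1.4, -0.8]
opening: 85.5
time_s: 21.25
ee_pos: [576.2, 50.2, 288.3]
orientation: [0.39, 0.921, -0.0, -0.001]
wrist_force: [0.3, -0.9, 0.0]
opening: 85.6
time_s: 21.45
ee_pos: [576.7, 48.4, 288.5]
orientation: [0.39, 0.921, -0.001, -0.001]
wrist_force: [0.1, -0.2, 0.7]
opening: 85.6
grip top 82 [ 574.37760996 -193.76193967  119.        ] 117.2345517005233
rod end along 619.7575549902094
grip top 82 [ 574.27574738 -193.8297499   119.        ] 118.87153676867274
rod end along 636.4673897996119
```

View pics/crop10.png

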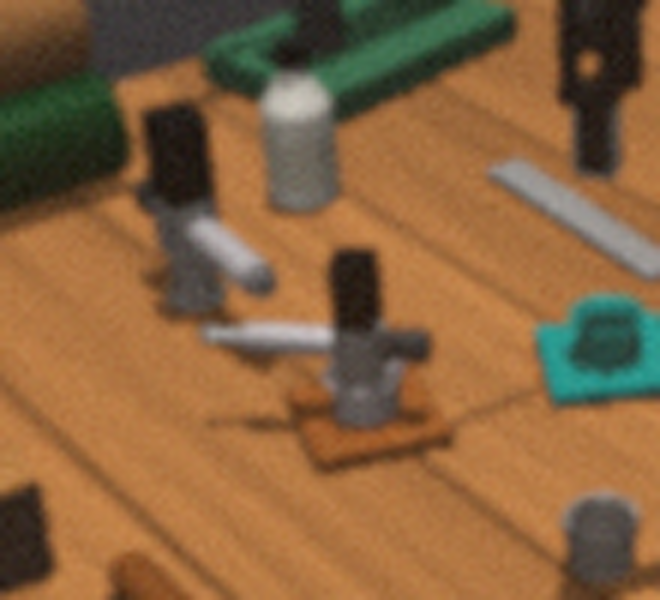

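View pics/top10.png

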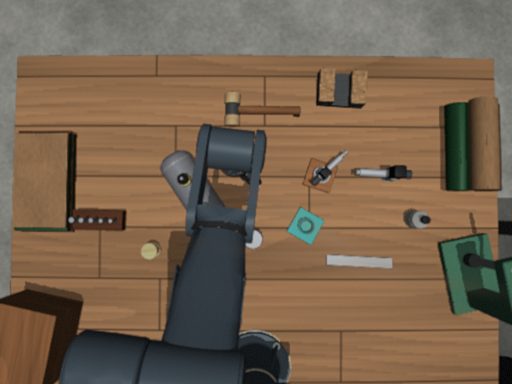

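The gauge stands upright in the wooden stand, with its grip top at the original spot to within 0.2 mm. The rod is about 17 mm out. In the top view the mallet (265,110), bottle (420,219), straightedge (359,262), spool (150,250), teal stand and big gauge are where they were; the arm partly hides the tin and jar. The robot is touching nothing, so I'm handing in.

```bash
python3 -c "
from station import env
print(env.get_obs()['time_s'], env.finish_job())"
```

```text
the job is handed in; nothing more can be done
21.55 None
```

The pressure check is done and handed in at 21.6 s. The smaller gauge is back upright in the wooden stand with its rod about 17 mm out.

- **Pressing:** I held the gauge on the seal for about 3 s at roughly 15–17 N. That adds the gauge's 2 N weight to the wrist reading. The rod end did not move between two readings taken during the hold. The seal sat about 8 mm higher than the usual height.
- **Side force:** up to about 5 N of sideways force built up while pressing, with the tool tilt under 0.1°.
- **Last checks:** the grip top is within 0.2 mm of where it first stood, and the gripper was open and clear of everything. The bench items I could see had not moved. The arm partly hid the tin and the jar in the last top view, so I could not confirm those two as fully. I also did not compare the scene picture of the whole bench.
- **Off target:** the gauge sat about 2–3 mm off-centre in the jaws, so I corrected for that over the valve. My first correction went the wrong way; I caught it above the pin before going down, and it touched nothing.

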